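# Make up a service kit and a wheel kit at the parts counter

## Task

Make up two kits at the parts counter. Service kit, red tray: stand the orange oil filter upright in the square bay and lay the black spark-plug carton flat in the long bay, label up. Wheel kit, blue tray: lay the red-and-white brake-pad carton flat in the long bay, with the steel wheel bearing lying flat and centred on top of it, and stand the yellow grease tub upright in the square bay; set every part down instead of letting it fall, and leave the green filter and the brass clamp ring where they are.

Things in the scene. Friction and masses are not known exactly. Their poses are not given: they have to be found in the camera images.
- red_tray: Red fixed shallow tray, 96 x 244 mm (its x, y), floor 4 mm thick, 4 mm walls with tops 14 mm above the counter. A divider makes a long bay 88 x 144 mm centred at its y = +46 mm and a square bay 88 x 88 mm at y = -74 mm. Origin: centre of underside, on the counter; z up. Long bay towards the robot's left (y axis roughly world +y).
- blue_tray: Blue fixed shallow tray, 96 x 244 mm (its x, y), floor 4 mm thick, 4 mm walls with tops 14 mm above the counter. A divider makes a long bay 88 x 144 mm centred at its y = +46 mm and a square bay 88 x 88 mm at y = -74 mm. Origin: centre of underside, on the counter; z up. Long bay towards the robot's right (y axis roughly world -y).
- orange_filter: Orange oil filter canister standing upright, 62 mm diameter, 80 mm tall, straight-sided to 64 mm, about 0.3 kg, with a dark ribbed shoulder narrowing to the top. Origin at the centre of its underside, z up its axis.
- plug_carton: Black rigid carton of spark plugs lying flat, 110 mm long (its x) x 46 mm wide (its y) x 40 mm high, about 0.4 kg, white label on top and a grey band at one end. Origin at the centre of its underside, z up.
- pad_carton: White rigid carton of brake pads with red ends, lying flat, 120 mm long (its x) x 60 mm wide (its y) x 40 mm high, about 0.4 kg. Origin at the centre of its underside, z up.
- bearing: Steel wheel bearing lying flat: a thick ring of 56 mm outer and 32 mm inner diameter, 22 mm high, with a black rubber seal ring on its top face, about 0.25 kg. Origin at the centre of its underside, z up its axis.
- grease_tub: Yellow grease tub with a white label band and a yellow screw lid that has a black dot on top, standing upright, 56 mm diameter (lid 58 mm, from 36 mm up), 50 mm tall, about 0.12 kg. Origin at the centre of its underside, z up.
- green_filter: Green oil filter canister, else the same as the orange one (62 mm diameter, 80 mm tall, upright); not wanted, leave it where it is. Origin at the centre of its underside.
- clamp_ring: Slim brass clamp ring with a bolt lug, lying flat between the trays, 52 mm outer diameter, 3 mm thick wall, 12 mm high; not wanted, leave it where it is. Origin at the centre of the ring's underside.

How it is judged:
At the end, for the whole second after the job is handed in: Orange filter and black carton in the red tray, brake-pad carton and tub in the blue, each in its bay as asked, within 4 mm of the tray floor, tilt under 0.1 rad; bearing flat on the brake-pad carton, centres within 15 mm; all at rest (under 0.02 m/s) (x of orange_filter in the frame of red_tray between -0.016 and 0.016 m and y of orange_filter in the frame of red_tray between -0.09 and -0.058 m and z of orange_filter in the frame of red_tray between 0 and 0.008 m and angle between each of orange_filter, plug_carton, pad_carton, grease_tub, bearing's own z axis and vertical below 0.1 rad and x of plug_carton in the frame of red_tray between -0.024 and 0.024 m and y of plug_carton in the frame of red_tray between 0.024 and 0.068 m and z of plug_carton in the frame of red_tray between 0 and 0.008 m and x of pad_carton in the frame of blue_tray between -0.018 and 0.018 m and y of pad_carton in the frame of blue_tray between 0.03 and 0.062 m and z of pad_carton in the frame of blue_tray between 0 and 0.008 m and x of grease_tub in the frame of blue_tray between -0.018 and 0.018 m and y of grease_tub in the frame of blue_tray between -0.092 and -0.056 m and z of grease_tub in the frame of blue_tray between 0 and 0.008 m and horizontal distance between bearing and pad_carton below 0.015 m and z of bearing in the frame of pad_carton between 0.036 and 0.044 m and linear speed of each of orange_filter, plug_carton, pad_carton, bearing, grease_tub below 0.02 m/s); the robot touches nothing.
It fails at once if the green filter moved more than 25 mm (distance of green_filter from where it was at the start of the episode above 0.025 m).
It fails at once if the clamp ring moved more than 25 mm (distance of clamp_ring from where it was at the start of the episode above 0.025 m).
It fails at once if a kit part is let fall from more than about 3 cm (over 0.8 m/s while not held) ((contact force between the fingers and orange_filter below 0.05 N and linear speed of orange_filter above 0.8 m/s) or (contact force between the fingers and plug_carton below 0.05 N and linear speed of plug_carton above 0.8 m/s) or (contact force between the fingers and pad_carton below 0.05 N and linear speed of pad_carton above 0.8 m/s) or (contact force between the fingers and bearing below 0.05 N and linear speed of bearing above 0.8 m/s) or (contact force between the fingers and grease_tub below 0.05 N and linear speed of grease_tub above 0.8 m/s)).
It also fails if it takes over 136 s, if anything falls off the work surface, if the arm or the gripper's body presses on something with over 40 N, if the wrist force passes 120 N, or if a joint passes its speed limit or range.

## Robot

A 7-joint arm with a two-finger parallel gripper is mounted at the origin on the work surface. World frame = base frame: x ahead of the robot, y to its left, z up, the work surface at z = 0. Lengths are in m, angles in rad, forces in N, time in s.
With the tool pointing down it reaches from about 0.4 to 0.925 m from the base axis. Payload 5.6 kg.
Tool frame: the origin (TCP) lies at the very end of the fingers, on their centre line; the grasp point (between the pads) lies 19 mm behind it; z points along the fingers, y is the line along which they close (so a half turn about z gives the same grasp; the last joint's range is limited). The gripper opens to 85 mm and grips with 20 to 120 N. Pads are 22 mm wide; open, the fingers measure 114 mm over their backs; the gripper's body (76 mm by 85 mm) begins 54 mm behind the grasp point. The pads swing forward as they close: fully open they stand 13 mm farther back than shut.
Start: joints at [1.122, 0.468, -0.012, 1.603, 0.006, 1.071, -0.056], TCP at [0.257, -0.597, 0.231] pointing down, gripper open.
Joint ranges: [-2.53, 2.53], [-0.31, 2.02], [-1.57, 1.55], [0.28, 2.44], [-1.29, 4.43], [0.15, 1.84], [-2.92, 2.92]. Speed limits (rad/s): [2.57, 2.57, 3.14, 3.14, 3.14, 3.14, 3.14].

## Interface

Orientations are given as a rotation vector (axis times angle).
In Python, from cell import readout, snapshot, job_done, models gives the robot as it stands.
- The arm moves only by the tool jog_arm, never from a script. Its argument "deltas" is a list of rows, each an object of numbers: "dx", "dy", "dz": the shift along the tool's x, y, z normalised to -1 to 1, where 1 is 0.25 m; "rx", "ry", "rz": the turn, a rotation vector about the tool's x, y, z normalised to -1 to 1, where 1 is 30 degrees; "hand": the opening, from -1 (shut) to 1 (fully open). In form: [{"dx": .., "dy": .., "dz": .., "rx": .., "ry": .., "rz": .., "hand": ..}, ...]. A call has exactly 8 rows; each row is the pose to reach, as a shift and turn from the pose commanded when the call began, along the tool's axes at that moment; what a row does not reach only later rows make up. A row lasts 1/10 s, in which the tool goes at most 50 mm and 8.59 degrees, less where a joint would pass 70% of its speed; a pose out of reach is approached as far as the arm can. A call with a number of a shift or a turn outside -1 to 1 is refused whole. A call with a gripper value outside its range is refused whole. The fingers move at their own pace and stop on an object; "newtons" is the grip in N (left out, the last holds). Time passes only in rows, so rows that repeat a pose let the fingers close, or fill a call up. It gives the time, the measured TCP pose, the force, the opening and the grip force at its end, in the units of the state.
- readout.get_obs(): the state, without advancing time (a new reading comes with each control period).
- snapshot(name): name is "side" or "top" or "wrist"; returns a dict with "image" (384x512x3 uint8, red, green, blue), "fx", "fy", "cx", "cy" (pixels), "eye" and "rotation" of the camera in the world. Camera axes: x right, y down, z forward; pixel columns grow to the right and rows downward; lengths in m; the calibration is good to about 2 mm. A picture is of the moment at which its call begins. There is no depth.
- job_done(): hands the job in; it is judged then, once.
Trained networks look in a picture, given as the dict that the camera call returned (one of the last four; its "shot" number tells which), for a name from the list of things; names that differ only in an ending like _2 or _b are one class to them, and where a whole thing is asked for, a point or a joint stands for the part that bears it (a point fixed in the world has none). Each returns a list of dicts, best first, with "score" (0 to 1); they miss things now and then, are a little off and sometimes report something else, mostly with a low value. They report only what shows in the picture. A call takes as long as a camera call.
- models.boxes_of(picture, query): "location" ([column, row] as shares, 0 to 1, of the picture: columns of its width, rows of its height, amid what is visible of it).
The state is a dict: "t": time; "q": joint angles; "dq": joint speeds; "effort": joint torques, N m; "ee_pos": TCP position; "tool_rot": TCP orientation; "ft_force": force on the tool from outside, world axes, zero at the start; "moment": the same for the moment, N m; "gripper_width": finger opening in m; "gripper_force": force on a finger pad.
Only numpy, scipy, OpenCV 4.12 (cv2) and the standard library are available. Lean on these libraries where they do the work, as an engineer would, in place of code of your own. Each camera call takes 0.05 s, during which the arm holds its last target. There are 200 camera calls.

## Working session

There is one attempt and no reset: what is moved stays moved. The work goes in short steps, Python scripts to look and compute and a tool call to move; the robot and the scene stay as the last step left them, time stands still between calls to the robot, and variables do not carry over. Pictures are saved under pics/ and viewed, at most 14 in all, crops included, and the job is handed in when it is done.

Besides the shell and the picture viewer there is one more tool, called after "Request:" as name([rows], argument=value, ...), one row to a line, values as JSON. jog_arm: Moves the arm, as the interface text tells. Scaled input: -1 to 1 covers 0.25 m each way for a shift and 30 degrees each way for a turn. Its arguments: {"type":"object","properties":{"deltas":{"type":"array"},"newtons":{"type":"number"}},"required":["deltas"]}

```bash
ls; mkdir -p pics; python3 - <<'E'
from cell import readout,snapshot,models
import cv2,numpy as np
o=readout.get_obs();print(o)
for n in("top","side"):
    p=snapshot(n);cv2.imwrite(f"pics/{n}0.png",p["image"][:,:,::-1])
    print(n,p["eye"],p["rotation"],p["fx"],p["cx"],p["cy"])
    for q in "red_tray blue_tray orange_filter plug_carton pad_carton bearing grease_tub green_filter clamp_ring".split():
        print(q,[(round(d["score"],2),round(d["location"][0]*512),round(d["location"][1]*384)) for d in models.boxes_of(p,q)[:2]])
E
```

```text
pics
{'t': 0.0, 'q': array([ 1.12200793,  0.46843202, -0.0115783 ,  1.60363934,  0.00599636,
        1.07142378, -0.05631089]), 'dq': array([-0.00134881, -0.00075024,  0.0025506 , -0.00047482,  0.00112818,
        0.00142631, -0.00194932]), 'effort': array([ 2.09220939e-04, -5.32380831e+01,  2.19127676e-02, -2.51297253e+01,
        1.14983428e-02,  7.92936771e-03, -3.64934954e-05]), 'ee_pos': array([ 0.25627854, -0.59671735,  0.23029625]), 'tool_rot': array([-3.07542102e+00, -6.32533066e-01,  7.99092027e-04]), 'ft_force': array([ 0.27859437, -0.32557807,  0.37392559]), 'moment': array([ 0.0144058 , -0.0158395 ,  0.00222172]), 'gripper_force': 0.0, 'gripper_width': 0.0855839554801849}
top [0.47744382 0.00676884 1.19880664] [-2.17762327  2.18417379 -0.07074049] 421.8686114306403 255.48958013847945 195.57392073957772
red_tray [(0.77, 334, 176)]
blue_tray [(0.43, 288, 243)]
orange_filter []
plug_carton [(0.55, 193, 240)]
pad_carton [(0.78, 144, 238), (0.69, 237, 242)]
bearing [(0.52, 341, 242), (0.21, 286, 244)]
grease_tub [(0.91, 285, 244)]
green_filter [(0.79, 379, 243), (0.69, 194, 238)]
clamp_ring []
side [ 0.41190581 -0.80140179  0.78639222] [-2.30803639  0.18695049 -0.09331433] 461.5307304730327 251.14328017868098 196.0584762249488
red_tray [(0.81, 298, 277)]
blue_tray [(0.62, 264, 149), (0.35, 205, 185)]
orange_filter [(0.66, 205, 187)]
plug_carton [(0.89, 197, 159)]
pad_carton [(0.86, 198, 129)]
bearing [(0.57, 211, 277)]
grease_tub [(0.76, 207, 226)]
green_filter [(0.77, 212, 321)]
clamp_ring [(0.67, 287, 200)]
```

View pics/top0.png

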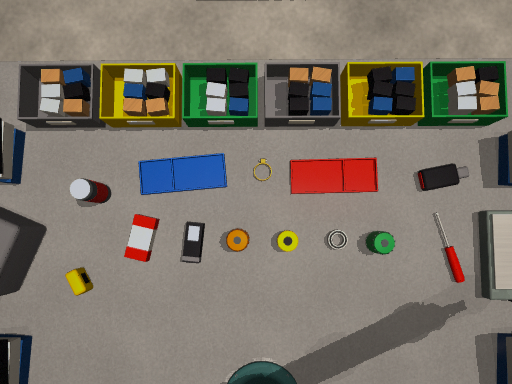

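View pics/side0.png

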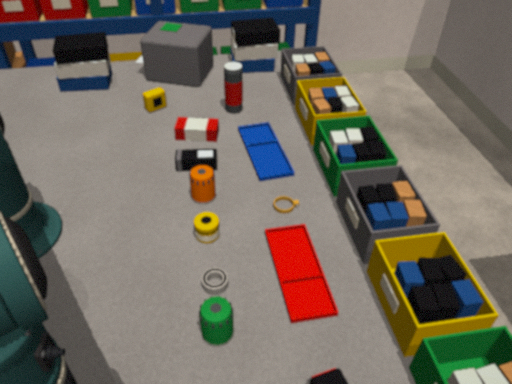

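The top view shows everything: blue tray (183,174), red tray (334,176), pad carton (141,238), plug carton (193,242), orange (237,240), tub (288,241), bearing (338,239), green (381,243) and clamp ring (262,170). The side view agrees, with all parts in one row and nothing overlapping. In the top view, the network swapped or missed several parts: it called the tub spot blue_tray and had no orange filter. I'll segment by colour instead.

```bash
cat > h.py <<'E'
from cell import readout,snapshot,models
import cv2,numpy as np
from scipy.spatial.transform import Rotation as R
def rot(p):
    r=np.array(p["rotation"]);return r if r.shape==(3,3) else R.from_rotvec(r).as_matrix()
def px2w(p,uv,z):
    d=rot(p)@np.array([(uv[0]-p["cx"])/p["fx"],(uv[1]-p["cy"])/p["fy"],1]);e=np.array(p["eye"])
    return (e+d*(z-e[2])/d[2])[:2]
def w2px(p,w):
    c=rot(p).T@(np.array(w)-p["eye"]);return np.array([p["fx"]*c[0]/c[2]+p["cx"],p["fy"]*c[1]/c[2]+p["cy"]])
def rect(p,mask,z,win=None):
    """world minAreaRect of the largest blob, backprojected at height z: centre, long, short, angle of long side (deg)"""
    m=mask.astype(np.uint8)
    if win: k=np.zeros_like(m);k[win[1]:win[3],win[0]:win[2]]=1;m=m*k
    c=max(cv2.findContours(m,0,cv2.CHAIN_APPROX_NONE)[0],key=cv2.contourArea)
    w=np.array([px2w(p,q,z) for q in c[:,0]],np.float32)
    (x,y),(a,b),t=cv2.minAreaRect(w*1000)
    if a<b:a,b,t=b,a,t+90
    return np.round([x,y,a,b,(t+90)%180-90],1)
def go(x,y,z,yaw):
    """jog numbers to TCP x,y,z pointing down; yaw deg = direction of closing line (mod 180)"""
    o=readout.get_obs();M=R.from_rotvec(o["tool_rot"]).as_matrix()
    cur=np.degrees(np.arctan2(M[1,1],M[0,1]));d=(yaw-cur+90)%180-90
    c,s=np.cos(np.radians(cur+d)),np.sin(np.radians(cur+d))
    T=np.array([[-s,c,0],[c,s,0],[0,0,-1]]).T; T=np.c_[np.cross([c,s,0],[0,0,-1]),[c,s,0],[0,0,-1]]
    sh=M.T@(np.array([x,y,z])-o["ee_pos"])/.25; rv=np.degrees(R.from_matrix(M.T@T).as_rotvec())/30
    print("ee",o["ee_pos"].round(3),"closing",cur.round(1),"| shift",sh.round(3),"turn",rv.round(3),"q7",o["q"][6].round(2))
E
python3 - <<'E'
from h import *
p=snapshot("top");im=p["image"];h,s,v=[c.astype(int) for c in cv2.split(cv2.cvtColor(im,cv2.COLOR_RGB2HSV))]
col=s>120
red=col&((h<6)|(h>174))
print("red",rect(p,red,.014,(280,150,390,205)))
print("blue",rect(p,col&(h>100)&(h<130),.014,(130,145,235,205)))
print("pad",rect(p,(red|((v>200)&(s<40))),.04,(118,205,165,270)))
print("plug",rect(p,((v<75)|(v>180)|((v<100)&(s<30))),.04,(175,212,210,270)))
print("orange",rect(p,col&(h>6)&(h<20),.06,(215,220,260,260)))
print("tub",rect(p,col&(h>22)&(h<35),.05,(270,220,305,260)))
print("bearing",rect(p,(v>150),.022,(322,225,352,253)))
print("green",rect(p,col&(h>45)&(h<80),.07,(360,225,400,260)))
print("clamp",rect(p,col&(h>15)&(h<35),.012,(245,155,275,185)))
print(px2w(p,(262,385),0))
go(.41,-.2,.2,90)
p=snapshot("wrist");print(rot(p)[:,2],p["eye"])
E
```

```text
red [ 620.1 -205.   244.8   97.5  -88.7]
blue [626.9 223.1 244.1  96.3 -84.8]
pad [430.1 332.4  87.4  69.4 -13.3]
plug [434.7 188.5 111.4  56.3  -6.6]
orange [440.6  65.3  59.2  58.8  89.9]
tub [437.2 -71.   56.9  53.9  89.8]
bearing [ 440.1 -211.4   52.6   52.5   88.9]
green [ 430.  -316.6   71.6   57.5  -68.5]
clamp [635.5  -5.1  54.3  52.4 -45.4]
[ 0.04033086 -0.00083091]
ee [ 0.257 -0.597  0.231] closing -66.8 | shift [ 1.191 -1.218  0.125] turn [-0.     0.     0.775] q7 -0.06
[-0.25982248 -0.11345039 -0.95896887] [ 0.32278211 -0.56723701  0.37338951]
```

```bash
python3 -c "
from h import *
go(.36,-.27,.2,-30)
go(.44,.065,.2,0)"
```

```text
ee [ 0.257 -0.597  0.231] closing -66.8 | shift [ 0.897 -1.039  0.125] turn [ 0.     0.    -1.225] q7 -0.06
ee [ 0.257 -0.597  0.231] closing -66.8 | shift [ 1.72  -2.144  0.125] turn [ 0.     0.    -2.225] q7 -0.06
```

Request:
jog_arm([
  {"dx":0.12,"dy":-0.14,"dz":0.02,"rz":-0.14,"hand":1},
  {"dx":0.24,"dy":-0.28,"dz":0.04,"rz":-0.28,"hand":1},
  {"dx":0.36,"dy":-0.42,"dz":0.06,"rz":-0.42,"hand":1},
  {"dx":0.48,"dy":-0.56,"dz":0.08,"rz":-0.56,"hand":1},
  {"dx":0.6,"dy":-0.7,"dz":0.1,"rz":-0.7,"hand":1},
  {"dx":0.72,"dy":-0.84,"dz":0.12,"rz":-0.84,"hand":1},
  {"dx":0.82,"dy":-0.96,"dz":0.12,"rz":-0.95,"hand":1},
  {"dx":0.86,"dy":-1.0,"dz":0.12,"rz":-1.0,"hand":1},
])

```text
invalid input at $.deltas[0]: expected keys dx, dy, dz, rx, ry, rz, hand
```

```bash
python3 -c "
from h import *
go(.44,.065,.2,0)"
```

```text
ee [ 0.257 -0.597  0.231] closing -66.8 | shift [ 1.72  -2.144  0.125] turn [ 0.     0.    -2.225] q7 -0.06
```

Request:
jog_arm([
  {"dx":0.12,"dy":-0.14,"dz":0.02,"rx":0,"ry":0,"rz":-0.14,"hand":1},
  {"dx":0.24,"dy":-0.28,"dz":0.04,"rx":0,"ry":0,"rz":-0.28,"hand":1},
  {"dx":0.36,"dy":-0.42,"dz":0.06,"rx":0,"ry":0,"rz":-0.42,"hand":1},
  {"dx":0.48,"dy":-0.56,"dz":0.08,"rx":0,"ry":0,"rz":-0.56,"hand":1},
  {"dx":0.6,"dy":-0.7,"dz":0.1,"rx":0,"ry":0,"rz":-0.7,"hand":1},
  {"dx":0.72,"dy":-0.84,"dz":0.12,"rx":0,"ry":0,"rz":-0.84,"hand":1},
  {"dx":0.82,"dy":-0.96,"dz":0.12,"rx":0,"ry":0,"rz":-0.95,"hand":1},
  {"dx":0.86,"dy":-1.0,"dz":0.12,"rx":0,"ry":0,"rz":-1.0,"hand":1},
])

```text
t: 1.9
ee_pos: [0.3564, -0.2789, 0.2014]
tool_rot: [-2.803, -1.417, -0.001]
ft_force: [-0.4, -0.7, 0.3]
gripper_width: 0.0853
gripper_force: 0.0
```

```bash
python3 -c "
from h import *
go(.44,.065,.2,0)"
```

```text
ee [ 0.356 -0.279  0.201] closing -36.4 | shift [ 1.306 -0.546  0.007] turn [-0.000e+00 -1.000e-03 -1.212e+00] q7 -0.11
```

Request:
jog_arm([
  {"dx":0.15,"dy":-0.06,"dz":0,"rx":0,"ry":0,"rz":-0.15,"hand":1},
  {"dx":0.3,"dy":-0.12,"dz":0,"rx":0,"ry":0,"rz":-0.3,"hand":1},
  {"dx":0.45,"dy":-0.18,"dz":0,"rx":0,"ry":0,"rz":-0.45,"hand":1},
  {"dx":0.6,"dy":-0.24,"dz":0,"rx":0,"ry":0,"rz":-0.6,"hand":1},
  {"dx":0.75,"dy":-0.3,"dz":0,"rx":0,"ry":0,"rz":-0.75,"hand":1},
  {"dx":0.88,"dy":-0.36,"dz":0,"rx":0,"ry":0,"rz":-0.9,"hand":1},
  {"dx":0.97,"dy":-0.41,"dz":0,"rx":0,"ry":0,"rz":-1,"hand":1},
  {"dx":1,"dy":-0.43,"dz":0,"rx":0,"ry":0,"rz":-1,"hand":1},
])

```text
t: 2.7
ee_pos: [0.4197, -0.0161, 0.2016]
tool_rot: [2.345, 2.09, 0.002]
ft_force: [0.1, -0.9, 0.0]
gripper_width: 0.0852
gripper_force: 0.0
```

```bash
python3 - <<'E'
from h import *
p=snapshot("wrist");cv2.imwrite("pics/w1.png",p["image"][:,:,::-1])
h,s,v=[c.astype(int) for c in cv2.split(cv2.cvtColor(p["image"],cv2.COLOR_RGB2HSV))]
print([(q,models.boxes_of(p,q)[:2]) for q in("orange_filter","plug_carton")])
print("model px",w2px(p,(.4406,.0653,.08)))
go(.44,.065,.1,0)
go(.44,.065,.026,0)
E
```

```text
[('orange_filter', [{'location': [0.5293, 0.2513], 'score': 0.78}]), ('plug_carton', [{'location': [0.4734, 0.001], 'score': 0.82}, {'location': [0.8604, 0.051], 'score': 0.68}])]
model px [269.62710964  98.76845089]
ee [ 0.419 -0.019  0.201] closing -6.8 | shift [0.344 0.044 0.405] turn [-0.     0.001 -0.228] q7 -0.26
ee [ 0.419 -0.019  0.201] closing -6.8 | shift [0.344 0.043 0.701] turn [-0.     0.001 -0.228] q7 -0.26
```

View pics/w1.png

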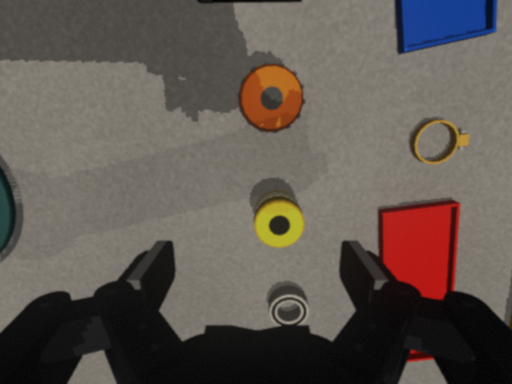

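The wrist view has the orange filter top at (271,98), against (270,99) predicted from the top view. The top-view positions can be trusted.

Request:
jog_arm([
  {"dx":0.17,"dy":0.02,"dz":0,"rx":0,"ry":0,"rz":-0.1,"hand":1},
  {"dx":0.34,"dy":0.04,"dz":0.1,"rx":0,"ry":0,"rz":-0.22,"hand":1},
  {"dx":0.34,"dy":0.04,"dz":0.25,"rx":0,"ry":0,"rz":-0.22,"hand":1},
  {"dx":0.34,"dy":0.04,"dz":0.4,"rx":0,"ry":0,"rz":-0.22,"hand":1},
  {"dx":0.34,"dy":0.04,"dz":0.5,"rx":0,"ry":0,"rz":-0.22,"hand":1},
  {"dx":0.34,"dy":0.04,"dz":0.6,"rx":0,"ry":0,"rz":-0.22,"hand":1},
  {"dx":0.34,"dy":0.04,"dz":0.66,"rx":0,"ry":0,"rz":-0.22,"hand":1},
  {"dx":0.34,"dy":0.04,"dz":0.66,"rx":0,"ry":0,"rz":-0.22,"hand":1},
])

```text
t: 3.65
ee_pos: [0.4376, 0.0629, 0.0343]
tool_rot: [-2.227, -2.214, 0.007]
ft_force: [-0.5, -0.1, 0.1]
gripper_width: 0.0855
gripper_force: 0.0
```

```bash
python3 -c "
from h import *
go(.44,.065,.026,0)"
```

```text
ee [0.438 0.063 0.034] closing -0.3 | shift [0.009 0.01  0.033] turn [-0.008  0.003 -0.011] q7 -0.64
```

Request:
jog_arm([
  {"dx":0.01,"dy":0.01,"dz":0.03,"rx":0,"ry":0,"rz":-0.01,"hand":1},
  {"dx":0.01,"dy":0.01,"dz":0.03,"rx":0,"ry":0,"rz":-0.01,"hand":-1},
  {"dx":0.01,"dy":0.01,"dz":0.03,"rx":0,"ry":0,"rz":-0.01,"hand":-1},
  {"dx":0.01,"dy":0.01,"dz":0.03,"rx":0,"ry":0,"rz":-0.01,"hand":-1},
  {"dx":0.01,"dy":0.01,"dz":0.03,"rx":0,"ry":0,"rz":-0.01,"hand":-1},
  {"dx":0.01,"dy":0.01,"dz":0.03,"rx":0,"ry":0,"rz":-0.01,"hand":-1},
  {"dx":0.01,"dy":0.01,"dz":0.03,"rx":0,"ry":0,"rz":-0.01,"hand":-1},
  {"dx":0.01,"dy":0.01,"dz":0.03,"rx":0,"ry":0,"rz":-0.01,"hand":-1},
], newtons=50)

```text
t: 4.45
ee_pos: [0.4421, 0.0675, 0.0297]
tool_rot: [2.218, 2.223, 0.001]
ft_force: [-0.4, -1.2, 6.9]
gripper_width: 0.0607
gripper_force: 54.7
```

```bash
python3 -c "
from h import *
o=readout.get_obs();x,y,z=o['ee_pos']
go(x,y,z+.13,0);go(.53,-.12,z+.13,0);go(.6218,-.279,z+.13,0)"
```

```text
ee [0.442 0.067 0.03 ] closing 0.1 | shift [-0.     0.001 -0.52 ] turn [0.003 0.001 0.004] q7 -0.65
ee [0.442 0.067 0.03 ] closing 0.1 | shift [-0.751  0.351 -0.519] turn [0.003 0.001 0.004] q7 -0.65
ee [0.442 0.067 0.03 ] closing 0.1 | shift [-1.388  0.717 -0.518] turn [0.003 0.001 0.004] q7 -0.65
```

Request:
jog_arm([
  {"dx":0,"dy":0,"dz":-0.1,"rx":0,"ry":0,"rz":0,"hand":-1},
  {"dx":0,"dy":0,"dz":-0.25,"rx":0,"ry":0,"rz":0,"hand":-1},
  {"dx":-0.1,"dy":0.05,"dz":-0.38,"rx":0,"ry":0,"rz":0,"hand":-1},
  {"dx":-0.25,"dy":0.13,"dz":-0.4,"rx":0,"ry":0,"rz":0,"hand":-1},
  {"dx":-0.42,"dy":0.22,"dz":-0.4,"rx":0,"ry":0,"rz":0,"hand":-1},
  {"dx":-0.6,"dy":0.31,"dz":-0.4,"rx":0,"ry":0,"rz":0,"hand":-1},
  {"dx":-0.78,"dy":0.4,"dz":-0.4,"rx":0,"ry":0,"rz":0,"hand":-1},
  {"dx":-0.96,"dy":0.5,"dz":-0.4,"rx":0,"ry":0,"rz":0,"hand":-1},
])

```text
t: 5.25
ee_pos: [0.5656, -0.1724, 0.1285]
tool_rot: [-2.219, -2.223, 0.001]
ft_force: [1.5, 0.9, -3.5]
gripper_width: 0.0604
gripper_force: 56.6
```

```bash
python3 -c "
from h import *
go(.6218,-.279,.06,0);go(.6218,-.279,.036,0);print(readout.get_obs()['gripper_width'])"
```

```text
ee [ 0.566 -0.172  0.129] closing 0.1 | shift [-0.427  0.224  0.274] turn [-0.002  0.     0.004] q7 -0.03
ee [ 0.566 -0.172  0.129] closing 0.1 | shift [-0.427  0.224  0.37 ] turn [-0.002  0.     0.004] q7 -0.03
0.06037157262401076
```

Request:
jog_arm([
  {"dx":-0.15,"dy":0.08,"dz":0,"rx":0,"ry":0,"rz":0,"hand":-1},
  {"dx":-0.3,"dy":0.16,"dz":0,"rx":0,"ry":0,"rz":0,"hand":-1},
  {"dx":-0.4,"dy":0.21,"dz":0.04,"rx":0,"ry":0,"rz":0,"hand":-1},
  {"dx":-0.42,"dy":0.225,"dz":0.1,"rx":0,"ry":0,"rz":0,"hand":-1},
  {"dx":-0.42,"dy":0.225,"dz":0.18,"rx":0,"ry":0,"rz":0,"hand":-1},
  {"dx":-0.42,"dy":0.225,"dz":0.26,"rx":0,"ry":0,"rz":0,"hand":-1},
  {"dx":-0.42,"dy":0.225,"dz":0.3,"rx":0,"ry":0,"rz":0,"hand":-1},
  {"dx":-0.42,"dy":0.225,"dz":0.3,"rx":0,"ry":0,"rz":0,"hand":-1},
])

```text
t: 6.05
ee_pos: [0.6206, -0.2738, 0.0514]
tool_rot: [-2.215, -2.222, 0.003]
ft_force: [-0.3, 0.1, -2.6]
gripper_width: 0.0609
gripper_force: 56.5
```

```bash
python3 -c "
from h import *
go(.6218,-.279,.0345,0)"
```

```text
ee [ 0.621 -0.274  0.051] closing 0.2 | shift [-0.021  0.005  0.068] turn [-0.008 -0.004  0.006] q7 0.08
```

Request:
jog_arm([
  {"dx":-0.02,"dy":0,"dz":0.02,"rx":0,"ry":0,"rz":0,"hand":-1},
  {"dx":-0.02,"dy":0,"dz":0.04,"rx":0,"ry":0,"rz":0,"hand":-1},
  {"dx":-0.02,"dy":0,"dz":0.06,"rx":0,"ry":0,"rz":0,"hand":-1},
  {"dx":-0.02,"dy":0,"dz":0.068,"rx":0,"ry":0,"rz":0,"hand":-1},
  {"dx":-0.02,"dy":0,"dz":0.068,"rx":0,"ry":0,"rz":0,"hand":-1},
  {"dx":-0.02,"dy":0,"dz":0.068,"rx":0,"ry":0,"rz":0,"hand":-1},
  {"dx":-0.02,"dy":0,"dz":0.068,"rx":0,"ry":0,"rz":0,"hand":-1},
  {"dx":-0.02,"dy":0,"dz":0.068,"rx":0,"ry":0,"rz":0,"hand":-1},
])

```text
t: 6.85
ee_pos: [0.6226, -0.2801, 0.037]
tool_rot: [2.218, 2.224, 0.0]
ft_force: [-0.7, -0.0, -2.6]
gripper_width: 0.0608
gripper_force: 56.5
```

Request:
jog_arm([
  {"dx":0,"dy":0,"dz":0.008,"rx":0,"ry":0,"rz":0,"hand":-1},
  {"dx":0,"dy":0,"dz":0.014,"rx":0,"ry":0,"rz":0,"hand":-1},
  {"dx":0,"dy":0,"dz":0.014,"rx":0,"ry":0,"rz":0,"hand":-1},
  {"dx":0,"dy":0,"dz":0.014,"rx":0,"ry":0,"rz":0,"hand":-1},
  {"dx":0,"dy":0,"dz":0.014,"rx":0,"ry":0,"rz":0,"hand":0.4},
  {"dx":0,"dy":0,"dz":0.014,"rx":0,"ry":0,"rz":0,"hand":1},
  {"dx":0,"dy":0,"dz":0.014,"rx":0,"ry":0,"rz":0,"hand":1},
  {"dx":0,"dy":0,"dz":0.014,"rx":0,"ry":0,"rz":0,"hand":1},
])

```text
t: 7.65
ee_pos: [0.6227, -0.2801, 0.0332]
tool_rot: [2.218, 2.224, 0.0]
ft_force: [-0.3, 1.1, 0.2]
gripper_width: 0.0856
gripper_force: 0.0
```

```bash
python3 -c "
from h import *
o=readout.get_obs();x,y,z=o['ee_pos'];print(o['gripper_width'],o['ft_force'])
go(x,y,.14,0)
go(.4347,.1885,.14,83.4)"
```

```text
0.08558714705144285 [-0.2594484   1.07135029  0.18120265]
ee [ 0.623 -0.28   0.033] closing 0.1 | shift [-0.     0.    -0.427] turn [0.001 0.    0.005] q7 0.08
ee [ 0.623 -0.28   0.033] closing 0.1 | shift [ 1.876 -0.747 -0.428] turn [ 1.000e-03  1.000e-03 -2.775e+00] q7 0.08
```

Request:
jog_arm([
  {"dx":0,"dy":0,"dz":-0.15,"rx":0,"ry":0,"rz":0,"hand":1},
  {"dx":0,"dy":0,"dz":-0.32,"rx":0,"ry":0,"rz":0,"hand":1},
  {"dx":0.1,"dy":-0.04,"dz":-0.45,"rx":0,"ry":0,"rz":-0.2,"hand":1},
  {"dx":0.28,"dy":-0.11,"dz":-0.48,"rx":0,"ry":0,"rz":-0.4,"hand":1},
  {"dx":0.46,"dy":-0.18,"dz":-0.5,"rx":0,"ry":0,"rz":-0.6,"hand":1},
  {"dx":0.64,"dy":-0.25,"dz":-0.5,"rx":0,"ry":0,"rz":-0.8,"hand":1},
  {"dx":0.82,"dy":-0.32,"dz":-0.5,"rx":0,"ry":0,"rz":-1,"hand":1},
  {"dx":1,"dy":-0.4,"dz":-0.5,"rx":0,"ry":0,"rz":-1,"hand":1},
])

```text
t: 8.45
ee_pos: [0.5213, -0.0286, 0.1585]
tool_rot: [1.564, 2.723, 0.001]
ft_force: [0.8, 1.0, 0.6]
gripper_width: 0.0857
gripper_force: 0.0
```

```bash
python3 -c "
from h import *
go(.4347,.1885,.16,83.4)"
```

```text
ee [ 0.521 -0.029  0.159] closing 30.3 | shift [ 0.925  0.138 -0.006] turn [ 0.002  0.002 -1.771] q7 0.2
```

Request:
jog_arm([
  {"dx":0.15,"dy":0.02,"dz":0,"rx":0,"ry":0,"rz":-0.25,"hand":1},
  {"dx":0.32,"dy":0.05,"dz":0,"rx":0,"ry":0,"rz":-0.5,"hand":1},
  {"dx":0.5,"dy":0.075,"dz":0,"rx":0,"ry":0,"rz":-0.75,"hand":1},
  {"dx":0.68,"dy":0.1,"dz":0,"rx":0,"ry":0,"rz":-1,"hand":1},
  {"dx":0.82,"dy":0.125,"dz":0,"rx":0,"ry":0,"rz":-1,"hand":1},
  {"dx":0.91,"dy":0.135,"dz":0,"rx":0,"ry":0,"rz":-1,"hand":1},
  {"dx":0.92,"dy":0.14,"dz":0,"rx":0,"ry":0,"rz":-1,"hand":1},
  {"dx":0.92,"dy":0.14,"dz":0,"rx":0,"ry":0,"rz":-1,"hand":1},
])

```text
t: 9.25
ee_pos: [0.4367, 0.1865, 0.1583]
tool_rot: [0.807, 3.036, -0.0]
ft_force: [-0.1, -0.9, 0.8]
gripper_width: 0.0851
gripper_force: 0.0
```

```bash
python3 - <<'E'
from h import *
p=snapshot("wrist");cv2.imwrite("pics/w2.png",p["image"][:,:,::-1])
print(w2px(p,(.4347,.1885,.04)),w2px(p,(.43,.332,.04)))
go(.4347,.1885,.02,83.4)
E
```

```text
[256.55176928 185.97550274] [394.82864563 103.70408895]
ee [0.437 0.186 0.158] closing 60.1 | shift [0.015 0.006 0.553] turn [-0.001  0.001 -0.776] q7 0.2
```

View pics/w2.png

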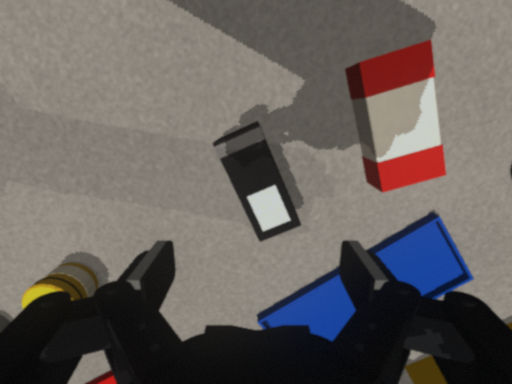

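The wrist view shows the plug carton at around (258,182) and the pad carton at (400,115), roughly where predicted. I'll turn the corner pixels into poses.

```bash
python3 - <<'E'
from h import *
p=snapshot("wrist")
for n,cs in dict(plug=[(262,240),(299,223),(258,123),(215,144),(222,157),(263,140)],pad=[(431,41),(347,69),(356,96),(365,158),(382,190),(445,174),(361,96)]).items():
    print(n,[tuple((1000*px2w(p,c,.04)).round()) for c in cs])
n=p["image"]
E
```

```text
plug [(np.float64(487.0), np.float64(164.0)), (np.float64(489.0), np.float64(205.0)), (np.float64(385.0), np.float64(218.0)), (np.float64(381.0), np.float64(174.0)), (np.float64(395.0), np.float64(174.0)), (np.float64(400.0), np.float64(214.0))]
pad [(np.float64(399.0), np.float64(376.0)), (np.float64(384.0), np.float64(306.0)), (np.float64(408.0), np.float64(304.0)), (np.float64(462.0), np.float64(289.0)), (np.float64(499.0), np.float64(290.0)), (np.float64(514.0), np.float64(348.0)), (np.float64(410.0), np.float64(308.0))]
```

Request:
jog_arm([
  {"dx":0.01,"dy":0.0,"dz":0.1,"rx":0,"ry":0,"rz":-0.28,"hand":1},
  {"dx":0.01,"dy":0.005,"dz":0.18,"rx":0,"ry":0,"rz":-0.55,"hand":1},
  {"dx":0.015,"dy":0.007,"dz":0.28,"rx":0,"ry":0,"rz":-0.78,"hand":1},
  {"dx":0.015,"dy":0.007,"dz":0.4,"rx":0,"ry":0,"rz":-0.78,"hand":1},
  {"dx":0.015,"dy":0.007,"dz":0.5,"rx":0,"ry":0,"rz":-0.78,"hand":1},
  {"dx":0.015,"dy":0.007,"dz":0.55,"rx":0,"ry":0,"rz":-0.78,"hand":1},
  {"dx":0.015,"dy":0.007,"dz":0.57,"rx":0,"ry":0,"rz":-0.78,"hand":1},
  {"dx":0.015,"dy":0.007,"dz":0.57,"rx":0,"ry":0,"rz":-0.78,"hand":1},
])

```text
t: 10.15
ee_pos: [0.4345, 0.1893, 0.0157]
tool_rot: [-0.178, -3.136, 0.0]
ft_force: [-0.2, 0.1, 0.7]
gripper_width: 0.0856
gripper_force: 0.0
```

Request:
jog_arm([
  {"dx":0,"dy":0,"dz":0,"rx":0,"ry":0,"rz":0,"hand":-1},
  {"dx":0,"dy":0,"dz":0,"rx":0,"ry":0,"rz":0,"hand":-1},
  {"dx":0,"dy":0,"dz":0,"rx":0,"ry":0,"rz":0,"hand":-1},
  {"dx":0,"dy":0,"dz":0,"rx":0,"ry":0,"rz":0,"hand":-1},
  {"dx":0,"dy":0,"dz":0,"rx":0,"ry":0,"rz":0,"hand":-1},
  {"dx":0,"dy":0,"dz":0,"rx":0,"ry":0,"rz":0,"hand":-1},
  {"dx":0,"dy":0,"dz":0,"rx":0,"ry":0,"rz":0,"hand":-1},
  {"dx":0,"dy":0,"dz":0,"rx":0,"ry":0,"rz":0,"hand":-1},
], newtons=60)

```text
t: 10.95
ee_pos: [0.4349, 0.1896, 0.0168]
tool_rot: [0.177, 3.135, -0.0]
ft_force: [0.1, -1.4, 6.3]
gripper_width: 0.0447
gripper_force: 61.7
```

```bash
python3 -c "
from h import *
go(.6191,-.159,.12,1.3)"
```

```text
ee [0.435 0.19  0.017] closing 83.5 | shift [-0.89  -1.303 -0.411] turn [2.000e-03 3.000e-03 2.741e+00] q7 0.3
```

Request:
jog_arm([
  {"dx":0,"dy":0,"dz":-0.12,"rx":0,"ry":0,"rz":0,"hand":-1},
  {"dx":-0.05,"dy":-0.07,"dz":-0.25,"rx":0,"ry":0,"rz":0.15,"hand":-1},
  {"dx":-0.14,"dy":-0.2,"dz":-0.36,"rx":0,"ry":0,"rz":0.35,"hand":-1},
  {"dx":-0.24,"dy":-0.35,"dz":-0.42,"rx":0,"ry":0,"rz":0.55,"hand":-1},
  {"dx":-0.35,"dy":-0.51,"dz":-0.42,"rx":0,"ry":0,"rz":0.75,"hand":-1},
  {"dx":-0.46,"dy":-0.67,"dz":-0.42,"rx":0,"ry":0,"rz":0.9,"hand":-1},
  {"dx":-0.57,"dy":-0.83,"dz":-0.42,"rx":0,"ry":0,"rz":1,"hand":-1},
  {"dx":-0.68,"dy":-0.98,"dz":-0.42,"rx":0,"ry":0,"rz":1,"hand":-1},
])

```text
t: 11.75
ee_pos: [0.5754, -0.0756, 0.1206]
tool_rot: [-0.985, -2.982, 0.002]
ft_force: [1.1, 0.7, -4.2]
gripper_width: 0.0449
gripper_force: 64.9
```

```bash
python3 -c "
from h import *
go(.6191,-.159,.12,1.3)"
```

```text
ee [ 0.575 -0.076  0.121] closing 53.4 | shift [-0.339 -0.164  0.003] turn [-3.000e-03  1.000e-03  1.738e+00] q7 0.59
```

Request:
jog_arm([
  {"dx":-0.1,"dy":-0.05,"dz":0,"rx":0,"ry":0,"rz":0.2,"hand":-1},
  {"dx":-0.2,"dy":-0.1,"dz":0,"rx":0,"ry":0,"rz":0.4,"hand":-1},
  {"dx":-0.28,"dy":-0.14,"dz":0,"rx":0,"ry":0,"rz":0.6,"hand":-1},
  {"dx":-0.34,"dy":-0.16,"dz":0,"rx":0,"ry":0,"rz":0.8,"hand":-1},
  {"dx":-0.34,"dy":-0.16,"dz":0,"rx":0,"ry":0,"rz":1,"hand":-1},
  {"dx":-0.34,"dy":-0.16,"dz":0,"rx":0,"ry":0,"rz":1,"hand":-1},
  {"dx":-0.34,"dy":-0.16,"dz":0,"rx":0,"ry":0,"rz":1,"hand":-1},
  {"dx":-0.34,"dy":-0.16,"dz":0,"rx":0,"ry":0,"rz":1,"hand":-1},
])

```text
t: 12.55
ee_pos: [0.6197, -0.1549, 0.1206]
tool_rot: [-1.717, -2.63, 0.0]
ft_force: [0.5, 0.2, -4.4]
gripper_width: 0.0449
gripper_force: 64.8
```

```bash
python3 -c "
from h import *
go(.6191,-.159,.022,1.3)"
```

```text
ee [ 0.62  -0.155  0.121] closing 23.7 | shift [-0.014 -0.009  0.394] turn [-0.001 -0.001  0.747] q7 0.28
```

Request:
jog_arm([
  {"dx":-0.01,"dy":-0.01,"dz":0,"rx":0,"ry":0,"rz":0.28,"hand":-1},
  {"dx":-0.01,"dy":-0.01,"dz":0.05,"rx":0,"ry":0,"rz":0.55,"hand":-1},
  {"dx":-0.01,"dy":-0.01,"dz":0.12,"rx":0,"ry":0,"rz":0.75,"hand":-1},
  {"dx":-0.01,"dy":-0.01,"dz":0.2,"rx":0,"ry":0,"rz":0.75,"hand":-1},
  {"dx":-0.01,"dy":-0.01,"dz":0.28,"rx":0,"ry":0,"rz":0.75,"hand":-1},
  {"dx":-0.01,"dy":-0.01,"dz":0.32,"rx":0,"ry":0,"rz":0.75,"hand":-1},
  {"dx":-0.01,"dy":-0.01,"dz":0.34,"rx":0,"ry":0,"rz":0.75,"hand":-1},
  {"dx":-0.01,"dy":-0.01,"dz":0.34,"rx":0,"ry":0,"rz":0.75,"hand":-1},
])

```text
t: 13.35
ee_pos: [0.6187, -0.1587, 0.0355]
tool_rot: [-2.2, -2.242, 0.0]
ft_force: [0.2, 0.7, -4.1]
gripper_width: 0.0446
gripper_force: 64.8
```

```bash
python3 -c "
from h import *
go(.6191,-.159,.021,1.3)"
```

```text
ee [ 0.619 -0.159  0.035] closing 1.1 | shift [-0.001  0.002  0.058] turn [-0.001 -0.001 -0.007] q7 -0.1
```

Straight down to about 20.5 mm, then open.

Request:
jog_arm([
  {"dx":0,"dy":0,"dz":0.02,"rx":0,"ry":0,"rz":0,"hand":-1},
  {"dx":0,"dy":0,"dz":0.04,"rx":0,"ry":0,"rz":0,"hand":-1},
  {"dx":0,"dy":0,"dz":0.055,"rx":0,"ry":0,"rz":0,"hand":-1},
  {"dx":0,"dy":0,"dz":0.06,"rx":0,"ry":0,"rz":0,"hand":-1},
  {"dx":0,"dy":0,"dz":0.06,"rx":0,"ry":0,"rz":0,"hand":-1},
  {"dx":0,"dy":0,"dz":0.06,"rx":0,"ry":0,"rz":0,"hand":0},
  {"dx":0,"dy":0,"dz":0.06,"rx":0,"ry":0,"rz":0,"hand":0.7},
  {"dx":0,"dy":0,"dz":0.06,"rx":0,"ry":0,"rz":0,"hand":1},
])

```text
t: 14.15
ee_pos: [0.6197, -0.159, 0.0215]
tool_rot: [2.2, 2.241, 0.002]
ft_force: [-0.3, 0.6, 0.4]
gripper_width: 0.0723
gripper_force: 0.0
```

```bash
python3 -c "
from h import *
go(.44,.333,.18,76.5)"
```

```text
ee [ 0.62  -0.159  0.022] closing 1.0 | shift [ 1.981 -0.682 -0.636] turn [ 0.003  0.003 -2.515] q7 -0.11
```

Released gently. Next, up and over to the pad carton.

Request:
jog_arm([
  {"dx":0,"dy":0,"dz":-0.12,"rx":0,"ry":0,"rz":0,"hand":1},
  {"dx":0,"dy":0,"dz":-0.3,"rx":0,"ry":0,"rz":0,"hand":1},
  {"dx":0.1,"dy":-0.03,"dz":-0.45,"rx":0,"ry":0,"rz":-0.2,"hand":1},
  {"dx":0.28,"dy":-0.1,"dz":-0.5,"rx":0,"ry":0,"rz":-0.4,"hand":1},
  {"dx":0.46,"dy":-0.16,"dz":-0.5,"rx":0,"ry":0,"rz":-0.6,"hand":1},
  {"dx":0.64,"dy":-0.22,"dz":-0.5,"rx":0,"ry":0,"rz":-0.8,"hand":1},
  {"dx":0.82,"dy":-0.28,"dz":-0.5,"rx":0,"ry":0,"rz":-1,"hand":1},
  {"dx":1,"dy":-0.34,"dz":-0.5,"rx":0,"ry":0,"rz":-1,"hand":1},
])

```text
t: 14.95
ee_pos: [0.5291, 0.0911, 0.1466]
tool_rot: [1.542, 2.735, 0.002]
ft_force: [1.1, 1.5, -0.1]
gripper_width: 0.0848
gripper_force: 0.0
```

```bash
python3 -c "
from h import *
go(.445,.333,.18,76.5)"
```

```text
ee [0.529 0.091 0.147] closing 31.2 | shift [ 1.002  0.213 -0.134] turn [ 0.003  0.003 -1.511] q7 -0.03
```

Request:
jog_arm([
  {"dx":0.18,"dy":0.04,"dz":-0.03,"rx":0,"ry":0,"rz":-0.25,"hand":1},
  {"dx":0.36,"dy":0.08,"dz":-0.06,"rx":0,"ry":0,"rz":-0.5,"hand":1},
  {"dx":0.54,"dy":0.12,"dz":-0.1,"rx":0,"ry":0,"rz":-0.75,"hand":1},
  {"dx":0.72,"dy":0.15,"dz":-0.13,"rx":0,"ry":0,"rz":-1,"hand":1},
  {"dx":0.88,"dy":0.19,"dz":-0.13,"rx":0,"ry":0,"rz":-1,"hand":1},
  {"dx":0.97,"dy":0.21,"dz":-0.13,"rx":0,"ry":0,"rz":-1,"hand":1},
  {"dx":1,"dy":0.21,"dz":-0.13,"rx":0,"ry":0,"rz":-1,"hand":1},
  {"dx":1,"dy":0.21,"dz":-0.13,"rx":0,"ry":0,"rz":-1,"hand":1},
])

```text
t: 15.75
ee_pos: [0.4449, 0.3313, 0.1785]
tool_rot: [0.782, 3.042, 0.0]
ft_force: [0.3, -1.0, -0.3]
gripper_width: 0.0854
gripper_force: 0.0
```

```bash
python3 - <<'E'
from h import *
p=snapshot("wrist");cv2.imwrite("pics/w3.png",p["image"][:,:,::-1])
for a in(-1,1):
  for b in(-1,1):
    t=np.radians(-13.5);print(w2px(p,(.449+a*.06*np.cos(t)-b*.03*np.sin(t),.333+a*.06*np.sin(t)+b*.03*np.cos(t),.04)).round())
go(.449,.333,.018,76.5)
E
```

```text
[214. 137.]
[273. 120.]
[247. 244.]
[300. 231.]
ee [0.446 0.33  0.178] closing 61.0 | shift [-0.005  0.017  0.641] turn [-0.001  0.002 -0.516] q7 -0.03
```

View pics/w3.png

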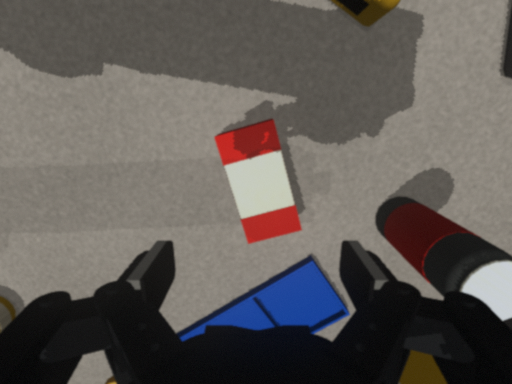

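The pad carton's corners at (215,136), (273,120), (249,243) and (300,229) match the predicted rectangle within 2 px. Descending.

Request:
jog_arm([
  {"dx":0,"dy":0.01,"dz":0.1,"rx":0,"ry":0,"rz":-0.28,"hand":1},
  {"dx":0,"dy":0.017,"dz":0.22,"rx":0,"ry":0,"rz":-0.52,"hand":1},
  {"dx":0,"dy":0.017,"dz":0.36,"rx":0,"ry":0,"rz":-0.52,"hand":1},
  {"dx":0,"dy":0.017,"dz":0.48,"rx":0,"ry":0,"rz":-0.52,"hand":1},
  {"dx":0,"dy":0.017,"dz":0.58,"rx":0,"ry":0,"rz":-0.52,"hand":1},
  {"dx":0,"dy":0.017,"dz":0.63,"rx":0,"ry":0,"rz":-0.52,"hand":1},
  {"dx":0,"dy":0.017,"dz":0.64,"rx":0,"ry":0,"rz":-0.52,"hand":1},
  {"dx":0,"dy":0.017,"dz":0.64,"rx":0,"ry":0,"rz":-0.52,"hand":1},
])

```text
t: 16.6
ee_pos: [0.4481, 0.334, 0.0187]
tool_rot: [0.367, 3.12, 0.0]
ft_force: [0.3, 0.6, -0.6]
gripper_width: 0.0854
gripper_force: 0.0
```

Request:
jog_arm([
  {"dx":0,"dy":0,"dz":0,"rx":0,"ry":0,"rz":0,"hand":-1},
  {"dx":0,"dy":0,"dz":0,"rx":0,"ry":0,"rz":0,"hand":-1},
  {"dx":0,"dy":0,"dz":0,"rx":0,"ry":0,"rz":0,"hand":-1},
  {"dx":0,"dy":0,"dz":0,"rx":0,"ry":0,"rz":0,"hand":-1},
  {"dx":0,"dy":0,"dz":0,"rx":0,"ry":0,"rz":0,"hand":-1},
  {"dx":0,"dy":0,"dz":0,"rx":0,"ry":0,"rz":0,"hand":-1},
  {"dx":0,"dy":0,"dz":0,"rx":0,"ry":0,"rz":0,"hand":-1},
  {"dx":0,"dy":0,"dz":0,"rx":0,"ry":0,"rz":0,"hand":-1},
], newtons=60)

```text
t: 17.4
ee_pos: [0.4482, 0.3344, 0.0198]
tool_rot: [0.365, 3.118, -0.0]
ft_force: [-1.4, -2.0, 5.4]
gripper_width: 0.0585
gripper_force: 65.9
```

```bash
python3 -c "
from h import *
go(.6311,.1773,.12,5.2)"
```

```text
ee [0.448 0.334 0.02 ] closing 76.6 | shift [-0.858 -0.442 -0.399] turn [0.003 0.003 2.381] q7 0.03
```

Request:
jog_arm([
  {"dx":0,"dy":0,"dz":-0.12,"rx":0,"ry":0,"rz":0,"hand":-1},
  {"dx":0,"dy":0,"dz":-0.26,"rx":0,"ry":0,"rz":0.15,"hand":-1},
  {"dx":-0.1,"dy":-0.05,"dz":-0.36,"rx":0,"ry":0,"rz":0.35,"hand":-1},
  {"dx":-0.25,"dy":-0.13,"dz":-0.4,"rx":0,"ry":0,"rz":0.55,"hand":-1},
  {"dx":-0.4,"dy":-0.21,"dz":-0.4,"rx":0,"ry":0,"rz":0.75,"hand":-1},
  {"dx":-0.55,"dy":-0.29,"dz":-0.4,"rx":0,"ry":0,"rz":0.9,"hand":-1},
  {"dx":-0.7,"dy":-0.36,"dz":-0.4,"rx":0,"ry":0,"rz":1,"hand":-1},
  {"dx":-0.84,"dy":-0.43,"dz":-0.4,"rx":0,"ry":0,"rz":1,"hand":-1},
])

```text
t: 18.2
ee_pos: [0.6278, 0.1793, 0.1182]
tool_rot: [1.163, 2.918, -0.002]
ft_force: [-0.3, 1.6, -4.9]
gripper_width: 0.0584
gripper_force: 69.1
```

Request:
jog_arm([
  {"dx":0,"dy":0,"dz":0,"rx":0,"ry":0,"rz":0.2,"hand":-1},
  {"dx":0,"dy":0,"dz":0,"rx":0,"ry":0,"rz":0.4,"hand":-1},
  {"dx":0,"dy":0,"dz":0,"rx":0,"ry":0,"rz":0.6,"hand":-1},
  {"dx":0,"dy":0,"dz":0,"rx":0,"ry":0,"rz":0.8,"hand":-1},
  {"dx":0,"dy":0,"dz":0,"rx":0,"ry":0,"rz":0.95,"hand":-1},
  {"dx":0,"dy":0,"dz":0,"rx":0,"ry":0,"rz":1,"hand":-1},
  {"dx":0,"dy":0,"dz":0,"rx":0,"ry":0,"rz":1,"hand":-1},
  {"dx":0,"dy":0,"dz":0,"rx":0,"ry":0,"rz":1,"hand":-1},
])

```text
t: 19.0
ee_pos: [0.6266, 0.1813, 0.1181]
tool_rot: [-1.874, -2.521, 0.001]
ft_force: [-0.8, 0.1, -5.1]
gripper_width: 0.0585
gripper_force: 69.1
```

```bash
python3 -c "
from h import *
go(.6311,.1773,.024,5.2)"
```

```text
ee [0.627 0.181 0.118] closing 16.7 | shift [-0.02   0.013  0.376] turn [-0.001  0.     0.384] q7 -0.36
```

Request:
jog_arm([
  {"dx":-0.01,"dy":0.01,"dz":0.02,"rx":0,"ry":0,"rz":0.2,"hand":-1},
  {"dx":-0.02,"dy":0.015,"dz":0.08,"rx":0,"ry":0,"rz":0.385,"hand":-1},
  {"dx":-0.02,"dy":0.015,"dz":0.16,"rx":0,"ry":0,"rz":0.385,"hand":-1},
  {"dx":-0.02,"dy":0.015,"dz":0.24,"rx":0,"ry":0,"rz":0.385,"hand":-1},
  {"dx":-0.02,"dy":0.015,"dz":0.29,"rx":0,"ry":0,"rz":0.385,"hand":-1},
  {"dx":-0.02,"dy":0.015,"dz":0.32,"rx":0,"ry":0,"rz":0.385,"hand":-1},
  {"dx":-0.02,"dy":0.015,"dz":0.33,"rx":0,"ry":0,"rz":0.385,"hand":-1},
  {"dx":-0.02,"dy":0.015,"dz":0.33,"rx":0,"ry":0,"rz":0.385,"hand":-1},
])

```text
t: 19.8
ee_pos: [0.6322, 0.1778, 0.036]
tool_rot: [2.12, 2.318, 0.001]
ft_force: [-0.0, -0.5, -5.5]
gripper_width: 0.0584
gripper_force: 69.0
```

```bash
python3 -c "
from h import *
go(.6311,.1773,.0238,5.2)"
```

```text
ee [0.632 0.178 0.036] closing 5.1 | shift [-0.002 -0.005  0.049] turn [ 0.001 -0.    -0.003] q7 -0.58
```

Request:
jog_arm([
  {"dx":0,"dy":0,"dz":0.02,"rx":0,"ry":0,"rz":0,"hand":-1},
  {"dx":0,"dy":-0.005,"dz":0.035,"rx":0,"ry":0,"rz":0,"hand":-1},
  {"dx":0,"dy":-0.005,"dz":0.046,"rx":0,"ry":0,"rz":0,"hand":-1},
  {"dx":0,"dy":-0.005,"dz":0.05,"rx":0,"ry":0,"rz":0,"hand":-1},
  {"dx":0,"dy":-0.005,"dz":0.05,"rx":0,"ry":0,"rz":0,"hand":-1},
  {"dx":0,"dy":-0.005,"dz":0.05,"rx":0,"ry":0,"rz":0,"hand":0.45},
  {"dx":0,"dy":-0.005,"dz":0.05,"rx":0,"ry":0,"rz":0,"hand":0.8},
  {"dx":0,"dy":-0.005,"dz":0.05,"rx":0,"ry":0,"rz":0,"hand":1},
])

```text
t: 20.6
ee_pos: [0.6314, 0.1778, 0.0238]
tool_rot: [2.12, 2.318, 0.002]
ft_force: [-0.0, 0.4, -0.5]
gripper_width: 0.0851
gripper_force: 0.0
```

```bash
python3 -c "
from h import *
go(.437,-.071,.15,0)"
```

```text
ee [0.631 0.178 0.024] closing 5.1 | shift [-0.922 -0.862 -0.507] turn [ 0.003 -0.001  0.17 ] q7 -0.58
```

Request:
jog_arm([
  {"dx":0,"dy":0,"dz":-0.12,"rx":0,"ry":0,"rz":0,"hand":1},
  {"dx":0,"dy":0,"dz":-0.3,"rx":0,"ry":0,"rz":0,"hand":1},
  {"dx":-0.1,"dy":-0.09,"dz":-0.42,"rx":0,"ry":0,"rz":0.1,"hand":1},
  {"dx":-0.23,"dy":-0.21,"dz":-0.48,"rx":0,"ry":0,"rz":0.17,"hand":1},
  {"dx":-0.37,"dy":-0.34,"dz":-0.5,"rx":0,"ry":0,"rz":0.17,"hand":1},
  {"dx":-0.51,"dy":-0.47,"dz":-0.5,"rx":0,"ry":0,"rz":0.17,"hand":1},
  {"dx":-0.65,"dy":-0.6,"dz":-0.5,"rx":0,"ry":0,"rz":0.17,"hand":1},
  {"dx":-0.79,"dy":-0.73,"dz":-0.5,"rx":0,"ry":0,"rz":0.17,"hand":1},
])

```text
t: 21.4
ee_pos: [0.4656, -0.0368, 0.1487]
tool_rot: [2.22, 2.221, 0.001]
ft_force: [0.2, -1.1, -0.0]
gripper_width: 0.0851
gripper_force: 0.0
```

```bash
python3 -c "
from h import *
go(.437,-.071,.022,0)"
```

```text
ee [ 0.466 -0.037  0.149] closing 0.0 | shift [-0.137 -0.115  0.507] turn [0.003 0.001 0.   ] q7 -0.22
```

Request:
jog_arm([
  {"dx":-0.1,"dy":-0.09,"dz":0,"rx":0,"ry":0,"rz":0,"hand":1},
  {"dx":-0.135,"dy":-0.115,"dz":0.05,"rx":0,"ry":0,"rz":0,"hand":1},
  {"dx":-0.135,"dy":-0.115,"dz":0.16,"rx":0,"ry":0,"rz":0,"hand":1},
  {"dx":-0.135,"dy":-0.115,"dz":0.28,"rx":0,"ry":0,"rz":0,"hand":1},
  {"dx":-0.135,"dy":-0.115,"dz":0.38,"rx":0,"ry":0,"rz":0,"hand":1},
  {"dx":-0.135,"dy":-0.115,"dz":0.45,"rx":0,"ry":0,"rz":0,"hand":1},
  {"dx":-0.135,"dy":-0.115,"dz":0.5,"rx":0,"ry":0,"rz":0,"hand":1},
  {"dx":-0.135,"dy":-0.115,"dz":0.5,"rx":0,"ry":0,"rz":0,"hand":1},
])

```text
t: 22.2
ee_pos: [0.4371, -0.0689, 0.0223]
tool_rot: [-2.22, -2.221, 0.002]
ft_force: [-0.7, 0.3, 0.1]
gripper_width: 0.085
gripper_force: 0.0
```

Request:
jog_arm([
  {"dx":0,"dy":0,"dz":0,"rx":0,"ry":0,"rz":0,"hand":-1},
  {"dx":0,"dy":0,"dz":0,"rx":0,"ry":0,"rz":0,"hand":-1},
  {"dx":0,"dy":0,"dz":0,"rx":0,"ry":0,"rz":0,"hand":-1},
  {"dx":0,"dy":0,"dz":0,"rx":0,"ry":0,"rz":0,"hand":-1},
  {"dx":0,"dy":0,"dz":0,"rx":0,"ry":0,"rz":0,"hand":-1},
  {"dx":0,"dy":0,"dz":0,"rx":0,"ry":0,"rz":0,"hand":-1},
  {"dx":0,"dy":0,"dz":0,"rx":0,"ry":0,"rz":0,"hand":-1},
  {"dx":0,"dy":0,"dz":0,"rx":0,"ry":0,"rz":0,"hand":-1},
], newtons=40)

```text
t: 23.0
ee_pos: [0.4387, -0.0692, 0.0246]
tool_rot: [2.22, 2.22, 0.002]
ft_force: [-1.9, -0.1, 5.4]
gripper_width: 0.0562
gripper_force: 41.3
```

```bash
python3 -c "
from h import *
go(.6202,.2968,.15,5.2)"
```

```text
ee [ 0.439 -0.069  0.025] closing -0.0 | shift [ 1.464  0.727 -0.501] turn [ 0.005  0.001 -0.174] q7 -0.32
```

Request:
jog_arm([
  {"dx":0,"dy":0,"dz":-0.12,"rx":0,"ry":0,"rz":0,"hand":-1},
  {"dx":0,"dy":0,"dz":-0.28,"rx":0,"ry":0,"rz":0,"hand":-1},
  {"dx":0.1,"dy":0.05,"dz":-0.38,"rx":0,"ry":0,"rz":0,"hand":-1},
  {"dx":0.26,"dy":0.13,"dz":-0.42,"rx":0,"ry":0,"rz":0,"hand":-1},
  {"dx":0.43,"dy":0.215,"dz":-0.42,"rx":0,"ry":0,"rz":-0.05,"hand":-1},
  {"dx":0.61,"dy":0.305,"dz":-0.42,"rx":0,"ry":0,"rz":-0.1,"hand":-1},
  {"dx":0.79,"dy":0.395,"dz":-0.42,"rx":0,"ry":0,"rz":-0.17,"hand":-1},
  {"dx":0.97,"dy":0.48,"dz":-0.42,"rx":0,"ry":0,"rz":-0.17,"hand":-1},
])

```text
t: 23.8
ee_pos: [0.5586, 0.1744, 0.1292]
tool_rot: [2.12, 2.317, 0.001]
ft_force: [1.4, -0.5, -0.6]
gripper_width: 0.0565
gripper_force: 43.4
```

```bash
python3 -c "
from h import *
go(.6202,.2968,.045,5.2)"
```

```text
ee [0.559 0.174 0.129] closing 5.1 | shift [0.466 0.288 0.337] turn [ 0.003  0.001 -0.003] q7 -0.58
```

Request:
jog_arm([
  {"dx":0.16,"dy":0.1,"dz":0,"rx":0,"ry":0,"rz":0,"hand":-1},
  {"dx":0.32,"dy":0.2,"dz":0,"rx":0,"ry":0,"rz":0,"hand":-1},
  {"dx":0.43,"dy":0.27,"dz":0.02,"rx":0,"ry":0,"rz":0,"hand":-1},
  {"dx":0.455,"dy":0.288,"dz":0.08,"rx":0,"ry":0,"rz":0,"hand":-1},
  {"dx":0.455,"dy":0.288,"dz":0.16,"rx":0,"ry":0,"rz":0,"hand":-1},
  {"dx":0.455,"dy":0.288,"dz":0.26,"rx":0,"ry":0,"rz":0,"hand":-1},
  {"dx":0.455,"dy":0.288,"dz":0.34,"rx":0,"ry":0,"rz":0,"hand":-1},
  {"dx":0.455,"dy":0.288,"dz":0.34,"rx":0,"ry":0,"rz":0,"hand":-1},
])

```text
t: 24.6
ee_pos: [0.617, 0.2902, 0.0398]
tool_rot: [-2.12, -2.316, 0.01]
ft_force: [0.6, -0.2, -1.3]
gripper_width: 0.0565
gripper_force: 43.4
```

```bash
python3 -c "
from h import *
go(.6202,.2968,.0286,5.2)"
```

```text
ee [0.617 0.29  0.04 ] closing 5.1 | shift [0.025 0.015 0.044] turn [-0.011  0.006 -0.005] q7 -0.74
```

Request:
jog_arm([
  {"dx":0.01,"dy":0.01,"dz":0.01,"rx":0,"ry":0,"rz":0,"hand":-1},
  {"dx":0.01,"dy":0.01,"dz":0.025,"rx":0,"ry":0,"rz":0,"hand":-1},
  {"dx":0.01,"dy":0.01,"dz":0.035,"rx":0,"ry":0,"rz":0,"hand":-1},
  {"dx":0.01,"dy":0.01,"dz":0.04,"rx":0,"ry":0,"rz":0,"hand":-1},
  {"dx":0.01,"dy":0.01,"dz":0.04,"rx":0,"ry":0,"rz":0,"hand":-1},
  {"dx":0.01,"dy":0.01,"dz":0.04,"rx":0,"ry":0,"rz":0,"hand":-1},
  {"dx":0.01,"dy":0.01,"dz":0.04,"rx":0,"ry":0,"rz":0,"hand":-1},
  {"dx":0.01,"dy":0.01,"dz":0.04,"rx":0,"ry":0,"rz":0,"hand":-1},
])

```text
t: 25.4
ee_pos: [0.6215, 0.2954, 0.0334]
tool_rot: [2.12, 2.318, 0.0]
ft_force: [-0.6, 0.2, -1.2]
gripper_width: 0.0565
gripper_force: 43.4
```

4.5 mm above the floor by this reckoning, so I'll lower, then open.

Request:
jog_arm([
  {"dx":0,"dy":0,"dz":0.008,"rx":0,"ry":0,"rz":0,"hand":-1},
  {"dx":0,"dy":0,"dz":0.015,"rx":0,"ry":0,"rz":0,"hand":-1},
  {"dx":0,"dy":0,"dz":0.018,"rx":0,"ry":0,"rz":0,"hand":-1},
  {"dx":0,"dy":0,"dz":0.018,"rx":0,"ry":0,"rz":0,"hand":-1},
  {"dx":0,"dy":0,"dz":0.018,"rx":0,"ry":0,"rz":0,"hand":0.4},
  {"dx":0,"dy":0,"dz":0.018,"rx":0,"ry":0,"rz":0,"hand":0.8},
  {"dx":0,"dy":0,"dz":0.018,"rx":0,"ry":0,"rz":0,"hand":1},
  {"dx":0,"dy":0,"dz":0.018,"rx":0,"ry":0,"rz":0,"hand":1},
])

```text
t: 26.2
ee_pos: [0.6215, 0.2954, 0.0288]
tool_rot: [2.12, 2.318, 0.0]
ft_force: [0.2, 0.7, 0.2]
gripper_width: 0.0856
gripper_force: 0.0
```

```bash
python3 -c "
from h import *
o=readout.get_obs();print(o['ft_force'],o['gripper_width'])
go(.44,-.211,.15,0)"
```

```text
[0.17922199 0.72548672 0.24177101] 0.08560511123122984
ee [0.622 0.295 0.029] closing 5.1 | shift [-1.953 -0.903 -0.485] turn [ 0.   -0.    0.17] q7 -0.74
```

Now to the bearing.

Request:
jog_arm([
  {"dx":0,"dy":0,"dz":-0.15,"rx":0,"ry":0,"rz":0,"hand":1},
  {"dx":0,"dy":0,"dz":-0.33,"rx":0,"ry":0,"rz":0,"hand":1},
  {"dx":-0.1,"dy":-0.05,"dz":-0.46,"rx":0,"ry":0,"rz":0.05,"hand":1},
  {"dx":-0.28,"dy":-0.13,"dz":-0.5,"rx":0,"ry":0,"rz":0.1,"hand":1},
  {"dx":-0.46,"dy":-0.21,"dz":-0.5,"rx":0,"ry":0,"rz":0.17,"hand":1},
  {"dx":-0.64,"dy":-0.29,"dz":-0.5,"rx":0,"ry":0,"rz":0.17,"hand":1},
  {"dx":-0.82,"dy":-0.38,"dz":-0.5,"rx":0,"ry":0,"rz":0.17,"hand":1},
  {"dx":-1,"dy":-0.46,"dz":-0.5,"rx":0,"ry":0,"rz":0.17,"hand":1},
])

```text
t: 27.0
ee_pos: [0.5281, 0.0344, 0.154]
tool_rot: [2.221, 2.221, 0.0]
ft_force: [1.6, -1.1, 0.8]
gripper_width: 0.0855
gripper_force: 0.0
```

```bash
python3 -c "
from h import *
go(.44,-.211,.15,0)"
```

```text
ee [0.528 0.034 0.154] closing 0.0 | shift [-0.982 -0.353  0.016] turn [0.001 0.001 0.   ] q7 -0.39
```

Request:
jog_arm([
  {"dx":-0.18,"dy":-0.06,"dz":0,"rx":0,"ry":0,"rz":0,"hand":1},
  {"dx":-0.36,"dy":-0.12,"dz":0,"rx":0,"ry":0,"rz":0,"hand":1},
  {"dx":-0.54,"dy":-0.19,"dz":0,"rx":0,"ry":0,"rz":0,"hand":1},
  {"dx":-0.72,"dy":-0.25,"dz":0,"rx":0,"ry":0,"rz":0,"hand":1},
  {"dx":-0.88,"dy":-0.31,"dz":0,"rx":0,"ry":0,"rz":0,"hand":1},
  {"dx":-0.96,"dy":-0.34,"dz":0,"rx":0,"ry":0,"rz":0,"hand":1},
  {"dx":-0.97,"dy":-0.345,"dz":0,"rx":0,"ry":0,"rz":0,"hand":1},
  {"dx":-0.97,"dy":-0.345,"dz":0,"rx":0,"ry":0,"rz":0,"hand":1},
])

```text
t: 27.8
ee_pos: [0.4428, -0.2064, 0.1539]
tool_rot: [2.223, 2.22, 0.0]
ft_force: [0.2, 1.5, -0.2]
gripper_width: 0.0855
gripper_force: 0.0
```

```bash
python3 - <<'E'
from h import *
p=snapshot("wrist");cv2.imwrite("pics/w4.png",p["image"][:,:,::-1])
print(w2px(p,(.44,-.2114,.022)),w2px(p,(.44,-.2114,0)))
go(.44,-.211,.004,0)
E
```

```text
[253.88387014 190.63409043] [254.07643956 185.07602653]
ee [ 0.443 -0.205  0.154] closing 0.0 | shift [-0.023 -0.014  0.6  ] turn [ 0.001 -0.001  0.002] q7 0.15
```

View pics/w4.png

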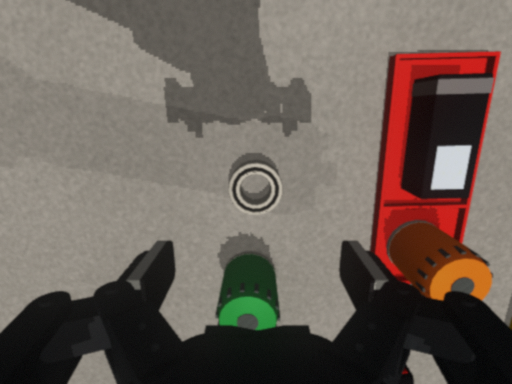

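The bearing's top ring is at (255,189), against (254,191) predicted, and the red tray shows the filter and the carton well seated. Descending on the bearing.

Request:
jog_arm([
  {"dx":-0.02,"dy":-0.01,"dz":0.1,"rx":0,"ry":0,"rz":0,"hand":1},
  {"dx":-0.02,"dy":-0.013,"dz":0.25,"rx":0,"ry":0,"rz":0,"hand":1},
  {"dx":-0.02,"dy":-0.013,"dz":0.38,"rx":0,"ry":0,"rz":0,"hand":1},
  {"dx":-0.02,"dy":-0.013,"dz":0.48,"rx":0,"ry":0,"rz":0,"hand":1},
  {"dx":-0.02,"dy":-0.013,"dz":0.55,"rx":0,"ry":0,"rz":0,"hand":1},
  {"dx":-0.02,"dy":-0.013,"dz":0.59,"rx":0,"ry":0,"rz":0,"hand":1},
  {"dx":-0.02,"dy":-0.013,"dz":0.604,"rx":0,"ry":0,"rz":0,"hand":1},
  {"dx":-0.02,"dy":-0.013,"dz":0.604,"rx":0,"ry":0,"rz":0,"hand":1},
])

```text
t: 28.65
ee_pos: [0.4401, -0.2106, 0.0029]
tool_rot: [-2.22, -2.223, -0.001]
ft_force: [-0.2, 0.2, 0.5]
gripper_width: 0.0853
gripper_force: 0.0
```

Request:
jog_arm([
  {"dx":0,"dy":0,"dz":0,"rx":0,"ry":0,"rz":0,"hand":-1},
  {"dx":0,"dy":0,"dz":0,"rx":0,"ry":0,"rz":0,"hand":-1},
  {"dx":0,"dy":0,"dz":0,"rx":0,"ry":0,"rz":0,"hand":-1},
  {"dx":0,"dy":0,"dz":0,"rx":0,"ry":0,"rz":0,"hand":-1},
  {"dx":0,"dy":0,"dz":0,"rx":0,"ry":0,"rz":0,"hand":-1},
  {"dx":0,"dy":0,"dz":0,"rx":0,"ry":0,"rz":0,"hand":-1},
  {"dx":0,"dy":0,"dz":0,"rx":0,"ry":0,"rz":0,"hand":-1},
  {"dx":0,"dy":0,"dz":0,"rx":0,"ry":0,"rz":0,"hand":-1},
], newtons=50)

```text
t: 29.45
ee_pos: [0.4404, -0.2117, 0.0042]
tool_rot: [2.221, 2.219, 0.001]
ft_force: [-1.3, 1.0, 8.1]
gripper_width: 0.054
gripper_force: 51.2
```

Request:
jog_arm([
  {"dx":0,"dy":0,"dz":-0.04,"rx":0,"ry":0,"rz":0,"hand":-1},
  {"dx":0,"dy":0,"dz":-0.1,"rx":0,"ry":0,"rz":0,"hand":-1},
  {"dx":0,"dy":0,"dz":-0.1,"rx":0,"ry":0,"rz":0,"hand":-1},
  {"dx":0,"dy":0,"dz":-0.1,"rx":0,"ry":0,"rz":0,"hand":-1},
  {"dx":0,"dy":0,"dz":-0.1,"rx":0,"ry":0,"rz":0,"hand":-1},
  {"dx":0,"dy":0,"dz":-0.1,"rx":0,"ry":0,"rz":0,"hand":-1},
  {"dx":0,"dy":0,"dz":-0.1,"rx":0,"ry":0,"rz":0,"hand":-1},
  {"dx":0,"dy":0,"dz":-0.1,"rx":0,"ry":0,"rz":0,"hand":-1},
])

```text
t: 30.25
ee_pos: [0.4394, -0.2112, 0.0275]
tool_rot: [-2.221, -2.221, 0.0]
ft_force: [0.4, 0.6, -2.1]
gripper_width: 0.0537
gripper_force: 53.6
```

```bash
python3 - <<'E'
from h import *
p=snapshot("top");im=p["image"];h,s,v=[c.astype(int) for c in cv2.split(cv2.cvtColor(im,cv2.COLOR_RGB2HSV))]
cv2.imwrite("pics/top2.png",cv2.resize(im[130:300,100:420,::-1],None,fx=2.4,fy=2.4))
print("pad",rect(p,cv2.morphologyEx((((h<6)|(h>174))&(s>120)|((v>150)&(s<60))).astype(np.uint8),cv2.MORPH_CLOSE,np.ones((3,3))),.044,(165,150,228,196)))
go(.6311,.1773,.13,5.2)
E
```

```text
pad [628.3 175.6 122.2  63.2 -84.8]
ee [ 0.439 -0.211  0.028] closing 0.0 | shift [ 1.554  0.766 -0.41 ] turn [-0.001 -0.001 -0.173] q7 0.02
```

View pics/top2.png

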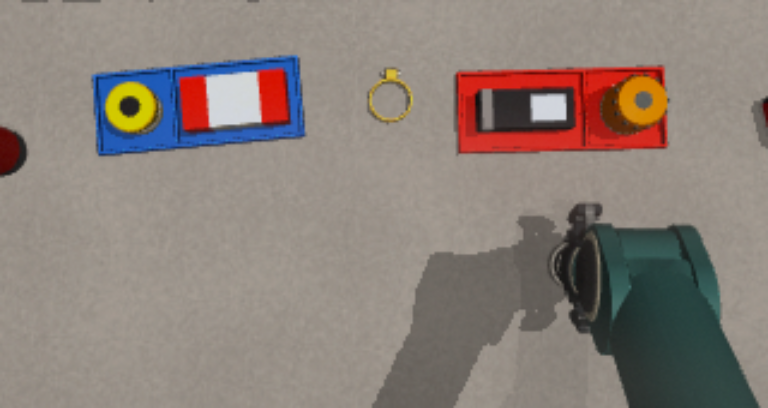

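The bearing is held, and all four placed parts sit in their bays: tub, pad carton, plug carton and orange filter. The pad carton is centred at about (0.630, 0.1765).

Request:
jog_arm([
  {"dx":0,"dy":0,"dz":-0.15,"rx":0,"ry":0,"rz":0,"hand":-1},
  {"dx":0.1,"dy":0.05,"dz":-0.3,"rx":0,"ry":0,"rz":0,"hand":-1},
  {"dx":0.24,"dy":0.12,"dz":-0.38,"rx":0,"ry":0,"rz":0,"hand":-1},
  {"dx":0.4,"dy":0.2,"dz":-0.4,"rx":0,"ry":0,"rz":0,"hand":-1},
  {"dx":0.56,"dy":0.28,"dz":-0.4,"rx":0,"ry":0,"rz":-0.05,"hand":-1},
  {"dx":0.72,"dy":0.36,"dz":-0.4,"rx":0,"ry":0,"rz":-0.1,"hand":-1},
  {"dx":0.88,"dy":0.43,"dz":-0.4,"rx":0,"ry":0,"rz":-0.17,"hand":-1},
  {"dx":1,"dy":0.49,"dz":-0.4,"rx":0,"ry":0,"rz":-0.17,"hand":-1},
])

```text
t: 31.1
ee_pos: [0.5626, 0.0419, 0.1278]
tool_rot: [-2.116, -2.321, -0.001]
ft_force: [0.1, 0.5, -1.9]
gripper_width: 0.0536
gripper_force: 54.1
```

```bash
python3 -c "
from h import *
go(.630,.1765,.075,5.2)"
```

```text
ee [0.563 0.042 0.128] closing 5.3 | shift [0.511 0.318 0.212] turn [ 0.    -0.002  0.003] q7 -0.33
```

Request:
jog_arm([
  {"dx":0.15,"dy":0.095,"dz":0,"rx":0,"ry":0,"rz":0,"hand":-1},
  {"dx":0.31,"dy":0.19,"dz":0,"rx":0,"ry":0,"rz":0,"hand":-1},
  {"dx":0.44,"dy":0.275,"dz":0,"rx":0,"ry":0,"rz":0,"hand":-1},
  {"dx":0.495,"dy":0.31,"dz":0.03,"rx":0,"ry":0,"rz":0,"hand":-1},
  {"dx":0.5,"dy":0.315,"dz":0.1,"rx":0,"ry":0,"rz":0,"hand":-1},
  {"dx":0.5,"dy":0.315,"dz":0.17,"rx":0,"ry":0,"rz":0,"hand":-1},
  {"dx":0.5,"dy":0.315,"dz":0.21,"rx":0,"ry":0,"rz":0,"hand":-1},
  {"dx":0.5,"dy":0.315,"dz":0.21,"rx":0,"ry":0,"rz":0,"hand":-1},
])

```text
t: 31.9
ee_pos: [0.6276, 0.1671, 0.0723]
tool_rot: [-2.122, -2.314, 0.008]
ft_force: [-0.1, 0.5, -1.6]
gripper_width: 0.0536
gripper_force: 54.1
```

```bash
python3 -c "
from h import *
go(.630,.1765,.05,5.2)"
```

```text
ee [0.628 0.167 0.072] closing 5.0 | shift [0.037 0.013 0.089] turn [-0.01   0.004 -0.008] q7 -0.55
```

Request:
jog_arm([
  {"dx":0.02,"dy":0.005,"dz":0.02,"rx":0,"ry":0,"rz":0,"hand":-1},
  {"dx":0.02,"dy":0.005,"dz":0.05,"rx":0,"ry":0,"rz":0,"hand":-1},
  {"dx":0.02,"dy":0.005,"dz":0.07,"rx":0,"ry":0,"rz":0,"hand":-1},
  {"dx":0.02,"dy":0.005,"dz":0.08,"rx":0,"ry":0,"rz":0,"hand":-1},
  {"dx":0.02,"dy":0.005,"dz":0.08,"rx":0,"ry":0,"rz":0,"hand":-1},
  {"dx":0.02,"dy":0.005,"dz":0.08,"rx":0,"ry":0,"rz":0,"hand":-1},
  {"dx":0.02,"dy":0.005,"dz":0.08,"rx":0,"ry":0,"rz":0,"hand":-1},
  {"dx":0.02,"dy":0.005,"dz":0.08,"rx":0,"ry":0,"rz":0,"hand":-1},
])

```text
t: 32.7
ee_pos: [0.6304, 0.1753, 0.0555]
tool_rot: [2.12, 2.318, 0.001]
ft_force: [-0.9, 0.6, -1.6]
gripper_width: 0.0537
gripper_force: 54.2
```

```bash
python3 -c "
from h import *
go(.630,.1765,.0482,5.2)"
```

```text
ee [0.63  0.175 0.056] closing 5.1 | shift [ 0.005 -0.001  0.029] turn [ 0.001 -0.    -0.004] q7 -0.56
```

Lower 7.5 mm onto the carton, then open.

Request:
jog_arm([
  {"dx":0,"dy":0,"dz":0.012,"rx":0,"ry":0,"rz":0,"hand":-1},
  {"dx":0,"dy":0,"dz":0.022,"rx":0,"ry":0,"rz":0,"hand":-1},
  {"dx":0,"dy":0,"dz":0.029,"rx":0,"ry":0,"rz":0,"hand":-1},
  {"dx":0,"dy":0,"dz":0.03,"rx":0,"ry":0,"rz":0,"hand":-1},
  {"dx":0,"dy":0,"dz":0.03,"rx":0,"ry":0,"rz":0,"hand":-1},
  {"dx":0,"dy":0,"dz":0.03,"rx":0,"ry":0,"rz":0,"hand":0.4},
  {"dx":0,"dy":0,"dz":0.03,"rx":0,"ry":0,"rz":0,"hand":0.8},
  {"dx":0,"dy":0,"dz":0.03,"rx":0,"ry":0,"rz":0,"hand":1},
])

```text
t: 33.5
ee_pos: [0.6304, 0.1753, 0.0476]
tool_rot: [-2.121, -2.318, -0.0]
ft_force: [-0.3, -0.0, -1.0]
gripper_width: 0.085
gripper_force: 0.0
```

Request:
jog_arm([
  {"dx":0,"dy":0,"dz":-0.08,"rx":0,"ry":0,"rz":0,"hand":1},
  {"dx":0,"dy":0,"dz":-0.2,"rx":0,"ry":0,"rz":0,"hand":1},
  {"dx":0,"dy":0,"dz":-0.35,"rx":0,"ry":0,"rz":0,"hand":1},
  {"dx":-0.1,"dy":-0.15,"dz":-0.5,"rx":0,"ry":0,"rz":0,"hand":1},
  {"dx":-0.2,"dy":-0.3,"dz":-0.5,"rx":0,"ry":0,"rz":0,"hand":1},
  {"dx":-0.3,"dy":-0.45,"dz":-0.5,"rx":0,"ry":0,"rz":0,"hand":1},
  {"dx":-0.4,"dy":-0.6,"dz":-0.5,"rx":0,"ry":0,"rz":0,"hand":1},
  {"dx":-0.5,"dy":-0.7,"dz":-0.5,"rx":0,"ry":0,"rz":0,"hand":1},
])

```text
t: 34.3
ee_pos: [0.4645, 0.034, 0.1727]
tool_rot: [2.12, 2.318, -0.002]
ft_force: [0.0, -1.2, 0.1]
gripper_width: 0.0855
gripper_force: 0.0
```

```bash
python3 - <<'E'
from h import *
p=snapshot("top");im=p["image"];h,s,v=[c.astype(int) for c in cv2.split(cv2.cvtColor(im,cv2.COLOR_RGB2HSV))]
cv2.imwrite("pics/top3.png",cv2.resize(im[130:300,100:420,::-1],None,fx=2.4,fy=2.4))
print("tub",rect(p,(s>120)&(h>22)&(h<35),.054,(135,150,172,196)))
print("orange",rect(p,(s>120)&(h>8)&(h<20),.08,(345,150,385,196)))
print("plug",rect(p,(s<90)&((v<75)|(v>120)),.044,(295,155,342,196)))
E
```

```text
tub [620.  292.1  56.9  53.9  45.3]
orange [ 617.7 -273.6   75.7   57.1  -63.7]
plug [ 616.  -156.9  110.2   47.1   89.8]
```

View pics/top3.png

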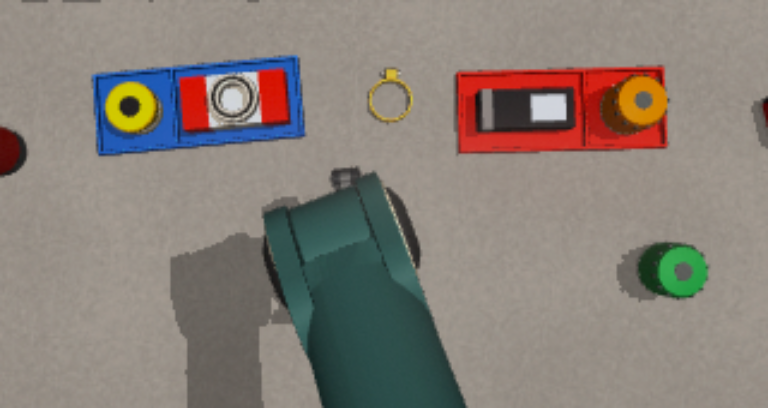

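The bearing sits at crop (233,99), centred on the carton at about (235,100). All the other parts are in their bays, the clamp ring and green filter haven't moved, and the arm is clear. Handing in.

```bash
python3 -c "
from cell import job_done
print(job_done())"
```

```text
the job is handed in; nothing more can be done
None
```

Both kits are made up and the job is handed in at about 34 s; the last top view showed every part in its bay, with the green filter and clamp ring untouched, but no verdict came back.

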